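Weigh two paint pots and shelve the fuller one

ROBOT

A 6-joint arm with a two-finger parallel gripper is mounted at the origin on the work surface. World frame = base frame: x ahead of the robot, y to its left, z up, the work surface at z = 0. Lengths are in m, angles in degrees, forces in N, time in s.
With the tool pointing down it reaches from about 0.35 to 0.875 m from the base axis. Payload 4.2 kg.
Tool frame: the origin (TCP) lies on the centre line of the jaws, within the pads' length; the fingertips stand 19 mm ahead of it and the grasp point (between the pads) is the TCP; z points along the fingers, y is the line along which they close (so a half turn about z gives the same grasp; the last joint's range is limited). The gripper opens to 87 mm and grips with 3 to 60 N. Pads are 19 mm wide; open, the fingers measure 117 mm over their backs; the gripper's body (75 mm by 190 mm) begins 51 mm behind the grasp point.
Start: joints at [79.962, 22.042, 0.453, 0, -68.411, -14.817], TCP at [0.263, 0.567, 0.242] pointing down, gripper open.
Joint ranges: [-179.83, 179.83], [-69.29, 118.12], [-61.27, 80.66], [-181.25, 117.63], [-171.15, -9.14], [-177.46, 177.46]. Speed limits (degrees/s): [159.86, 159.86, 180, 180, 180, 180].

INTERFACE

Orientations are given as a 3x3 rotation matrix whose columns are the frame's x, y, z axes.
In Python, from station import sense, capture, finish_job, search_frame, masks_of gives the robot as it stands.
- The arm moves only by the tool drive_tool, never from a script. Its argument "rows" is a list of rows, each a list of 7 numbers: the opening in per cent of the stroke, from 0 (shut) to 100 (fully open), then the shift along the world's x, y, z in mm, then the turn, a rotation vector about the world's x, y, z in rad. In form: [[fingers, dx, dy, dz, wx, wy, wz], ...]. A call has 1 to 5 rows; each row shifts and turns the commanded pose from where the row before left it; what a row does not reach is not made up. A row lasts 1/12 s, in which the tool goes at most 41.7 mm and 7.16 degrees, less where a joint would pass 70% of its speed; a pose out of reach is approached as far as the arm can. A call is refused whole if a number of a shift passes 41.7 or a number of a turn 0.125, either way. A call with a gripper value outside its range is refused whole. The fingers move at their own pace and stop on an object; the grip force is fixed at half the most. Time passes only in rows, so rows that do not move let the fingers close. It gives the time, the measured TCP pose, the force, the opening and the grip force at its end, in the units of the state.
- sense(): the state, without advancing time (a new reading comes with each control period).
- capture(name): name is "scene" or "side" or "wrist"; returns a dict with "frame" (384x512x3 uint8, red, green, blue), "z_map" (384x512 float32, m along the optical axis (not along the pixel's ray), 0 where there is no reading), "fx", "fy", "cx", "cy" (pixels), "R" (3x3) and "t" (3): a world point X has camera coordinates R X + t; the wrist camera has in their place "T_tool_cam" (4x4, takes a point from camera to tool coordinates, whose origin is the TCP and whose axes are the flange's). Camera axes: x right, y down, z forward; pixel columns grow to the right and rows downward; lengths in m; the calibration is good to about 2 mm. A picture is of the moment at which its call begins: read the wrist's pose just before it.
- finish_job(): hands the job in; it is judged then, once.
Trained networks look in a picture, given as the dict that the camera call returned (one of the last four; its "shot" number tells which), for a name from the list of things; names that differ only in an ending like _2 or _b are one class to them, and where a whole thing is asked for, a point or a joint stands for the part that bears it (a point fixed in the world has none). Each returns a list of dicts, best first, with "p" (0 to 1); they miss things now and then, are a little off and sometimes report something else, mostly with a low value. They report only what shows in the picture. A call takes as long as a camera call. They do not tell look-alikes from the thing itself.
- search_frame(label, picture): "xy" ([column, row] in pixels, amid what is visible of it).
- masks_of(label, picture): "region" (384x512 bool, what is visible of it) and "xy" ([column, row] in pixels, amid what is visible of it).
The state is a dict: "time_s": time; "joints": joint angles; "joint_velocities": joint speeds; "effort": joint torques, N m; "tcp_pos": TCP position; "ee_rot": TCP orientation; "wrist_force": force on the tool from outside, world axes, zero at the start; "moment": the same for the moment, N m; "gripper_width": opening from 0.0 (shut) to 1.0 (fully open); "gripper_force": force on a finger pad.
Only numpy, scipy, OpenCV 4.12 (cv2) and the standard library are available. Lean on these libraries where they do the work, as an engineer would, in place of code of your own. Each camera call takes 0.05 s, during which the arm holds its last target. There are 200 camera calls.

TASK

Find out which of the two lidded paint pots is fuller: stand them gently on opposite pans of the balance, let go of both and let the beam settle. Then stand the heavier pot in the open front of the wooden channel tray and slide it back until it bears against the steel bookend, keep it lightly pressed there for a moment and let go, so that it stays touching the bookend without having shoved the bookend along. Leave the lighter pot standing on its pan, and do not disturb the tape roll, the blue glue bottle or the terracotta cup.

Things in the scene. Friction and masses are not known exactly. Their poses are not given: they have to be found in the camera images.
- pot_a_center (a point): Lidded paint pot, plain white with a grey lid, upright cylinder 56 mm in diameter and 70 mm tall, grasped across its diameter anywhere on its side; this point is its centre, 35 mm above its underside. It weighs between 110 and 290 g.
- pot_b_center (a point): The other paint pot, outwardly the same (56 mm diameter, 70 mm tall, point at its centre 35 mm up), also between 110 and 290 g. Either pot may be the heavier.
- beam (a joint): Tilt of the balance's beam, rad: 0 level, positive when the left (+y) pan is down, rubber stops at about -0.1 and +0.1. It is lightly sprung to level and damped: with both pots released on the pans it takes up to 4 s to settle; the lower pan then carries the heavier pot, even if the tilt is small. A single pot takes its pan right down to the stop.
- pan_left_floor (a point): Left (+y) pan of the grey equal-arm balance: a round steel dish, level at every tilt; this point is the centre of its flat floor, 77 mm above the table with the beam level, 13 mm up or down at the stops. Usable floor 92 mm across, rim 4 mm above the floor. The pans are 260 mm apart and sink freely under a light load until the beam meets its stop.
- pan_right_floor (a point): Right (-y) pan, same as the left one.
- tray: Fixed wooden channel tray, 270 mm long (its x axis, away from the robot), 86 mm wide; origin at the centre of its underside. In its channel stands a dark steel bookend, a plate 58 mm wide, 55 mm tall, facing the front. Its face is set 30 to 80 mm beyond the tray's origin along x; that setting is not measured: find it by touch. It is held by friction only and slides away above about 9 N.
- tray_floor (a point): Middle of the tray's channel floor, 12 mm above the table; x along the channel away from the open front end, y across. The channel is 64 mm wide between rails that stand 8 mm above its floor; its front part (x from -135 to +25 mm) is always clear to stand a pot in.
- tape_c (a point): Bystander: roll of brown tape lying flat, 80 mm across, 22 mm tall; point at its centre, 11 mm up. Must stay put.
- glue: Bystander: blue glue bottle, 54 mm in diameter, 150 mm tall; origin at the centre of its underside. Must stay put.
- mug: Bystander: terracotta cup, 84 mm across, 90 mm tall; origin at the centre of its underside. Must stay put.
Mind the look-alikes: they are no part of the job. Leave any purple look-alike of the part that bears pot_b_center alone. Leave any green look-alike of the part that bears pot_a_center alone.

How it is judged:
By the outcome, as a careful person would: the job done as asked, in the order asked, and still so for the second after the job is handed in, with the robot touching nothing.
It also fails if it takes over 72 s, if anything falls off the work surface, if the arm or the gripper's body presses on something with over 40 N, if the wrist force passes 120 N, or if a joint passes its speed limit or range.

## Working session

There is one attempt and no reset: what is moved stays moved. The work goes in short steps, Python scripts to look and compute and a tool call to move; the robot and the scene stay as the last step left them, time stands still between calls to the robot, and variables do not carry over. Pictures are saved under pics/ and viewed, at most 10 in all, crops included, and the job is handed in when it is done.

Besides the shell and the picture viewer there is one more tool, called after "Emit:" as a command line: name --pt "numbers of a row" for each row, then --argument value for the rest. drive_tool: Moves the arm, as the interface text tells. Its arguments: {"type":"object","properties":{"rows":{"type":"array"}},"required":["rows"]}

```bash
mkdir -p pics; ls; cat > h.py <<'E'
import numpy as np, cv2
from station import *
def world(c,u,v,z=None,s=None):
    if z is None:
        p=c["z_map"][int(v)-1:int(v)+2,int(u)-1:int(u)+2]; z=np.median(p[p>0])
    pc=np.array([(u-c["cx"])*z/c["fx"],(v-c["cy"])*z/c["fy"],z])
    if "R" in c: return c["R"].T@(pc-c["t"])
    T=c["T_tool_cam"]; pt=T[:3,:3]@pc+T[:3,3]
    return np.array(s["ee_rot"])@pt+np.array(s["tcp_pos"])
def cloud(c,m=None,s=None):
    ok=c["z_map"]>0
    if m is not None: ok&=m
    v,u=np.nonzero(ok); z=c["z_map"][ok]
    pc=np.stack([(u-c["cx"])*z/c["fx"],(v-c["cy"])*z/c["fy"],z],1)
    if "R" in c: return (pc-c["t"])@c["R"],c["frame"][ok]
    T=c["T_tool_cam"]; pt=pc@T[:3,:3].T+T[:3,3]
    return pt@np.array(s["ee_rot"]).T+np.array(s["tcp_pos"]),c["frame"][ok]
def save(c,n): cv2.imwrite("pics/"+n+".png",cv2.cvtColor(c["frame"],cv2.COLOR_RGB2BGR))
E
python3 - <<'E'
from h import *
np.set_printoptions(precision=3,suppress=True)
ims=[]
for n in ["scene","side"]:
    c=capture(n); save(c,n); ims.append(c)
    for l in ["pot_a_center","beam","pan_left_floor","tray","tape_c","glue","mug"]:
        for d in masks_of(l,c)[:5]:
            if d["p"]<.2: continue
            P,col=cloud(c,d["region"])
            if len(P)<5: continue
            top=P[P[:,2]>P[:,2].max()-.006]
            print(n,l,round(d["p"],2),np.round(d["xy"]),"med",np.median(P,0),"lo",np.percentile(P,2,0),"hi",np.percentile(P,98,0),"top",top.mean(0),np.median(col,0))
s=sense();print(s["ee_rot"],s["wrist_force"],s["time_s"])
E
```

```text
pics
scene pot_a_center 0.76 [326. 146.] med [0.495 0.326 0.055] lo [0.463 0.311 0.002] hi [0.509 0.357 0.071] top [0.484 0.336 0.069] [95. 85. 76.]
scene pot_a_center 0.73 [295. 151.] med [0.467 0.232 0.056] lo [0.432 0.216 0.001] hi [0.481 0.264 0.071] top [0.455 0.242 0.069] [41. 59. 30.]
scene pot_a_center 0.68 [344. 126.] med [0.453 0.427 0.054] lo [ 0.411  0.411 -0.001] hi [0.47  0.521 0.071] top [0.445 0.438 0.069] [44. 60. 31.]
scene beam 0.77 [251. 216.] med [ 0.623 -0.003  0.076] lo [ 0.57  -0.114  0.058] hi [0.671 0.235 0.081] top [0.621 0.038 0.078] [191. 185. 178.]
scene pan_left_floor 0.66 [314. 188.] med [0.616 0.192 0.076] lo [ 0.565  0.142 -0.001] hi [0.665 0.242 0.081] top [0.614 0.193 0.079] [188. 182. 176.]
scene tray 0.82 [120. 257.] med [ 0.531 -0.333  0.012] lo [ 0.384 -0.379  0.003] hi [ 0.645 -0.284  0.06 ] top [ 0.592 -0.339  0.066] [200. 153.  96.]
scene tape_c 0.56 [176. 193.] med [ 0.438 -0.131  0.019] lo [ 0.399 -0.167 -0.002] hi [ 0.474 -0.092  0.023] top [ 0.435 -0.131  0.021] [151. 103.  62.]
scene glue 0.64 [175. 307.] med [ 0.752 -0.256  0.097] lo [
[... 1225 characters left out ...]
 [219. 162. 103.]
side tape_c 0.61 [257. 275.] med [ 0.432 -0.136  0.018] lo [ 0.394 -0.168  0.001] hi [ 0.466 -0.094  0.023] top [ 0.432 -0.13   0.02 ] [152. 102.  64.]
side glue 0.85 [372. 244.] med [ 0.723 -0.267  0.079] lo [ 0.709 -0.283  0.005] hi [ 0.747 -0.24   0.149] top [ 0.734 -0.257  0.148] [40. 42. 71.]
side glue 0.68 [317. 314.] med [ 0.499 -0.335  0.011] lo [ 0.377 -0.383  0.002] hi [ 0.636 -0.284  0.053] top [ 0.588 -0.343  0.065] [219. 162. 103.]
side mug 0.73 [259. 153.] med [0.707 0.291 0.069] lo [0.666 0.258 0.022] hi [0.743 0.34  0.088] top [0.7   0.298 0.088] [91. 49. 34.]
[[ 0.907 -0.42  -0.   ]
 [-0.42  -0.907 -0.   ]
 [ 0.     0.    -1.   ]] [-0.339  0.327 -0.095] 0.8
```

```bash
python3 -c "
import cv2,numpy as np
a=cv2.imread('pics/scene.png');b=cv2.imread('pics/side.png')
cv2.imwrite('pics/both.png',cv2.resize(np.vstack([a,b]),(800,600)) if 0 else cv2.resize(np.hstack([a,b]),(800,300)))"
```

```text
(no output)
```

View pics/scene.png

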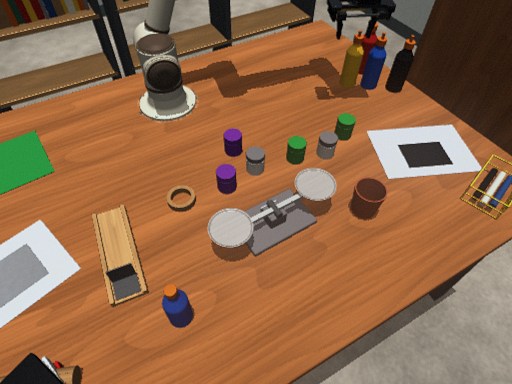

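View pics/side.png

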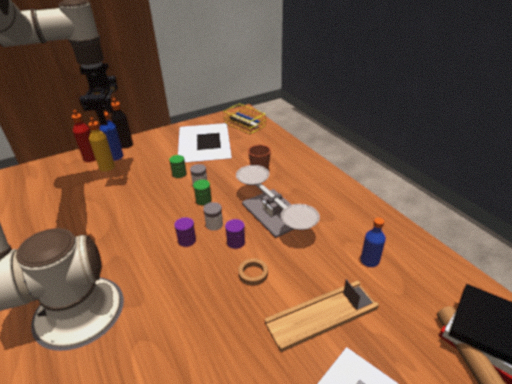

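The scene picture shows plain grey-lidded pots at (327,146) and (256,161). The green ones at (297,150) and (345,127), and the purple ones at (233,142) and (227,179), are look-alikes. The two grey/white ones fit the description, and I'll confirm them in an enlarged crop.

```bash
python3 - <<'E'
from h import *
np.set_printoptions(precision=4,suppress=True)
def circ(P):
    A=np.c_[2*P[:,:2],np.ones(len(P))]; x=np.linalg.lstsq(A,(P[:,:2]**2).sum(1),rcond=None)[0]
    return x[:2],np.sqrt(x[2]+x[:2]@x[:2])
for n in ["scene","side"]:
    c=capture(n)
    P,col=cloud(c)
    if n=="scene": cv2.imwrite("pics/crop.png",cv2.resize(cv2.cvtColor(c["frame"][105:205,205:375],cv2.COLOR_RGB2BGR),(765,450),interpolation=cv2.INTER_CUBIC))
    for nm,x,y,r,z0,z1 in [("potA?",.484,.336,.045,.063,.08),("potB?",.44,.13,.06,.063,.08),("g1",.455,.242,.045,.063,.08),("g2",.445,.438,.045,.063,.08),("p1",.38,.06,.05,.063,.08),("p2",.47,.03,.04,.063,.08)]:
        m=(np.hypot(P[:,0]-x,P[:,1]-y)<r)&(P[:,2]>z0)&(P[:,2]<z1); Q=P[m]
        print(n,nm,len(Q), (Q[:,:2].min(0)+Q[:,:2].max(0))/2 if len(Q) else "", Q.mean(0) if len(Q) else "",np.median(col[m],0) if len(Q) else "")
    for nm,x,y in [("L",.616,.192),("R",.61,-.07)]:
        m=(np.hypot(P[:,0]-x,P[:,1]-y)<.07)&(P[:,2]>.06)&(P[:,2]<.1);Q=P[m];
        Q=Q
        print(n,nm,len(Q),cv2.minEnclosingCircle(Q[:,:2].astype(np.float32)),Q.mean(0))
    d=masks_of("tray",c)[0];Q,_=cloud(c,d["region"]); 
    F=Q[(Q[:,2]>.005)&(Q[:,2]<.026)]
    print("tray",cv2.minAreaRect((F[:,:2]*1000).astype(np.float32)))
    B=Q[Q[:,2]>.03]; print("bookend",len(B),B.min(0),B.max(0),B.mean(0), np.percentile(B[:,0],[5,25,50]))
E
```

```text
scene potA? 208 [0.482 0.338] [0.4836 0.3363 0.0684] [126. 117. 116.]
scene potB? 227 [0.4326 0.1119] [0.4341 0.1111 0.0685] [125. 118. 119.]
scene g1 213 [0.4536 0.2431] [0.4554 0.2415 0.0685] [ 53. 150.  62.]
scene g2 178 [0.4438 0.4375] [0.4446 0.4366 0.0686] [ 55. 148.  61.]
scene p1 81 [0.3757 0.0815] [0.3514 0.0814 0.0676] [107.  44. 131.]
scene p2 168 [0.4562 0.0115] [0.4594 0.0116 0.0685] [119.  49. 154.]
scene L 1098 ((0.6156154274940491, 0.18385539948940277), 0.061692580580711365) [0.6157 0.1892 0.0761]
scene R 1400 ((0.6269438862800598, -0.06268764287233353), 0.061934251338243484) [ 0.6258 -0.0685  0.0763]
tray ((511.1022033691406, -331.10052490234375), (86.42566680908203, 272.4351501464844), 84.4045181274414)
bookend 243 [ 0.5878 -0.3675  0.0301] [ 0.597  -0.3101  0.0682] [ 0.5924 -0.3388  0.0503] [0.5893 0.5908 0.5925]
side potA? 127 [0.4792 0.3377] [0.4788 0.3338 0.0676] [142. 126. 124.]
side potB? 185 [0.4282 0.1114] [0.428  0.1093 0.068 ] [141. 125. 124.]
side g1 146 [0.4505 0.2412] [0.451  0.2399 0.068 ] [ 63.  156.5  68. ]
side g2 114 [0.4392 0.4382] [0.4389 0.4352 0.0681] [ 62. 157.  68.]
side p1 69 [0.3762 0.083 ] [0.3626 0.0826 0.0676] [126.  56. 147.]
side p2 116 [0.4544 0.0122] [0.4556 0.0123 0.0683] [137.  57. 160.]
side L 531 ((0.6182923913002014, 0.18487676978111267), 0.06248569115996361) [0.6159 0.189  0.075 ]
side R 765 ((0.6262502074241638, -0.06274107843637466), 0.062220558524131775) [ 0.626  -0.0682  0.0758]
tray ((508.8904724121094, -331.659423828125), (88.09673309326172, 271.05731201171875), 84.21632385253906)
bookend 188 [ 0.584  -0.3683  0.0303] [ 0.5926 -0.3103  0.0681] [ 0.5879 -0.3414  0.0501] [0.585  0.5863 0.5879]
```

View pics/crop.png

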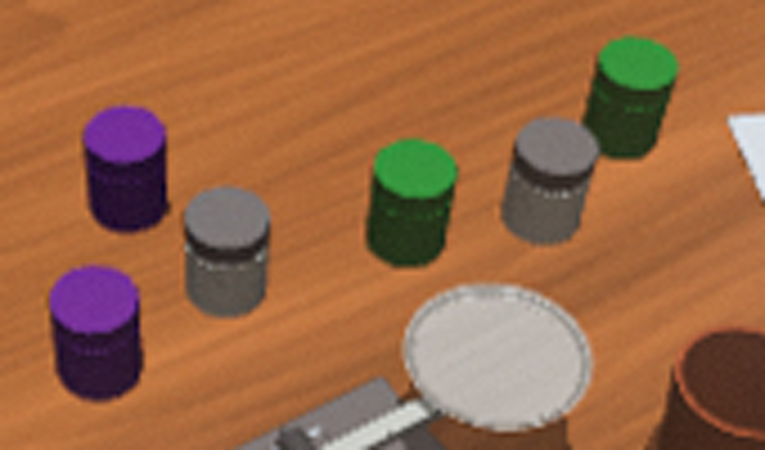

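The crop shows the two grey-lidded pots plainly: crop (227,250) and (550,180). They stand at about (0.431,0.111) and (0.481,0.336). I'm moving above the second one first.

Emit:
drive_tool --pt "100 28 -29 -6 0 0 -0.11" --pt "100 28 -29 -6 0 0 -0.11" --pt "100 28 -29 -6 0 0 -0.11" --pt "100 28 -29 -6 0 0 -0.11" --pt "100 28 -29 -6 0 0 0"

```text
time_s: 1.42
tcp_pos: [0.4035, 0.4207, 0.2115]
ee_rot: [[0.64, -0.769, 0.0], [-0.769, -0.64, 0.0], [-0.0, -0.0, -1.0]]
wrist_force: [0.1, 0.0, -0.1]
gripper_width: 0.999
gripper_force: 0.0
```

Emit:
drive_tool --pt "100 26 -29 -6 0 0 0" --pt "100 26 -29 -6 0 0 0" --pt "100 26 -28 0 0 0 0" --pt "100 0 0 0 0 0 0" --pt "100 0 0 0 0 0 0"

```text
time_s: 1.83
tcp_pos: [0.4819, 0.3344, 0.1994]
ee_rot: [[0.639, -0.769, -0.0], [-0.769, -0.639, -0.0], [0.0, 0.0, -1.0]]
wrist_force: [0.4, 0.8, -0.9]
gripper_width: 1.003
gripper_force: 0.0
```

```bash
cat > w.py <<'E'
from h import *
import sys
np.set_printoptions(precision=4,suppress=True)
# usage: w.py zlo zhi rad : centroid of wrist points near x,y
s=sense();c=capture("wrist"); P,col=cloud(c,None,s)
x,y,r,z0,z1=map(float,sys.argv[1:6])
m=(np.hypot(P[:,0]-x,P[:,1]-y)<r)&(P[:,2]>z0)&(P[:,2]<z1)
Q=P[m]; print("tcp",s["tcp_pos"],"n",len(Q))
print("circ",cv2.minEnclosingCircle(Q[:,:2].astype(np.float32)),"mean",Q.mean(0)) if len(Q) else None
if len(sys.argv)>6: save(c,sys.argv[6])
E
python3 w.py .481 .336 .045 .06 .08 w1; python3 -c "
from h import *
s=sense();print(s['ee_rot'],s['joints'],s['wrist_force'])"
```

```text
tcp [0.4819 0.3344 0.1994] n 2598
circ ((0.4809315502643585, 0.33970823884010315), 0.027847103774547577) mean [0.4818 0.3386 0.0697]
[[ 6.40552631e-01 -7.67914270e-01  2.62956941e-05]
 [-7.67914262e-01 -6.40552618e-01  1.70669353e-04]
 [-1.14215656e-04 -1.29515542e-04 -9.99999985e-01]] [ 5.06949585e+01  2.01987915e+01 -8.68323991e+00 -5.74323560e-03
 -6.11094477e+01 -1.08591441e+01] [ 0.73915553 -0.02835575 -0.59965872]
```

Emit:
drive_tool --pt "100 -1 4 -35 0 0 0" --pt "100 0 0 -40 0 0 0" --pt "100 0 0 -40 0 0 0" --pt "100 0 0 -28 0 0 0" --pt "100 0 0 -11 0 0 0"

```text
time_s: 2.3
tcp_pos: [0.4767, 0.3393, 0.0412]
ee_rot: [[0.643, -0.766, -0.006], [-0.766, -0.643, -0.006], [0.001, 0.008, -1.0]]
wrist_force: [0.3, -0.4, 0.1]
gripper_width: 1.001
gripper_force: 0.0
```

Emit:
drive_tool --pt "100 0 0 0 0 0 0" --pt "40 0 0 0 0 0 0" --pt "40 0 0 0 0 0 0" --pt "40 0 0 0 0 0 0" --pt "40 0 0 0 0 0 0"

```text
time_s: 2.72
tcp_pos: [0.4804, 0.3411, 0.0476]
ee_rot: [[0.642, -0.767, 0.003], [-0.767, -0.642, 0.003], [-0.001, -0.004, -1.0]]
wrist_force: [-0.3, -0.1, -0.1]
gripper_width: 0.784
gripper_force: 0.0
```

Emit:
drive_tool --pt "40 0 0 0 0 0 0" --pt "40 0 0 0 0 0 0"

```text
time_s: 2.88
tcp_pos: [0.48, 0.3404, 0.0466]
ee_rot: [[0.642, -0.767, 0.001], [-0.767, -0.642, 0.001], [-0.0, -0.002, -1.0]]
wrist_force: [-0.8, 1.1, 3.8]
gripper_width: 0.637
gripper_force: 30.1
```

Emit:
drive_tool --pt "40 0 0 15 0 0 0" --pt "40 0 0 35 0 0 0" --pt "40 0 0 40 0 0 0" --pt "40 15 -18 35 0 0 0" --pt "40 24 -26 10 0 0 0"

```text
time_s: 3.3
tcp_pos: [0.5199, 0.2992, 0.1868]
ee_rot: [[0.646, -0.763, 0.009], [-0.763, -0.646, 0.007], [0.0, -0.011, -1.0]]
wrist_force: [2.7, 0.6, -2.1]
gripper_width: 0.636
gripper_force: 30.0
```

Emit:
drive_tool --pt "40 26 -28 0 0 0 0" --pt "40 26 -28 0 0 0 0" --pt "40 24 -26 0 0 0 0" --pt "40 15 -16 0 0 0 0" --pt "40 6 -7 0 0 0 0"

```text
time_s: 3.72
tcp_pos: [0.6167, 0.1883, 0.1791]
ee_rot: [[0.639, -0.769, -0.001], [-0.769, -0.639, -0.001], [-0.0, 0.002, -1.0]]
wrist_force: [-0.7, 0.5, -2.3]
gripper_width: 0.637
gripper_force: 30.0
```

Emit:
drive_tool --pt "40 0 0 0 0 0 0" --pt "40 0 0 0 0 0 0" --pt "40 0 0 0 0 0 0"

```text
time_s: 3.97
tcp_pos: [0.6145, 0.192, 0.1798]
ee_rot: [[0.643, -0.766, -0.001], [-0.766, -0.643, -0.0], [-0.001, 0.001, -1.0]]
wrist_force: [-0.8, 0.7, -2.6]
gripper_width: 0.641
gripper_force: 30.0
```

```bash
python3 - <<'E'
from h import *
np.set_printoptions(precision=4,suppress=True)
s=sense();c=capture("wrist");save(c,"w2");P,col=cloud(c,None,s)
print(s["tcp_pos"],s["wrist_force"])
for n,C in [("w",P),("side",cloud(capture("side"))[0])]:
  for x,y in [(.616,.191),(.626,-.0685)]:
    m=(np.hypot(C[:,0]-x,C[:,1]-y)<.062)&(abs(C[:,2]-.077)<.02); Q=C[m]
    if len(Q)>20: print(n,len(Q),cv2.minEnclosingCircle(Q[:,:2].astype(np.float32)),np.median(Q[:,2]),Q.min(0),Q.max(0))
  m=(np.hypot(C[:,0]-.616,C[:,1]-.191)<.05)&(C[:,2]>.1)&(C[:,2]<.16);Q=C[m]
  if len(Q): print("pot",Q.min(0),Q.max(0))
E
```

```text
[0.6145 0.192  0.1798] [-0.7782  0.7388 -2.5668]
w 7589 ((0.6196247339248657, 0.18666978180408478), 0.05799683555960655) 0.07710385663378222 [0.5629 0.129  0.0586] [0.671  0.2405 0.0829]
pot [0.6027 0.1639 0.1343] [0.6451 0.2056 0.16  ]
side 523 ((0.6162195801734924, 0.18882080912590027), 0.0584561750292778) 0.07533726633328004 [0.5582 0.1307 0.0572] [0.6693 0.2466 0.0821]
side 769 ((0.6255146265029907, -0.0688185915350914), 0.05775454267859459) 0.07562915496058871 [ 0.5697 -0.1258  0.0702] [ 0.6816 -0.0141  0.083 ]
pot [0.5861 0.1608 0.1304] [0.6351 0.1977 0.1598]
```

View pics/w2.png

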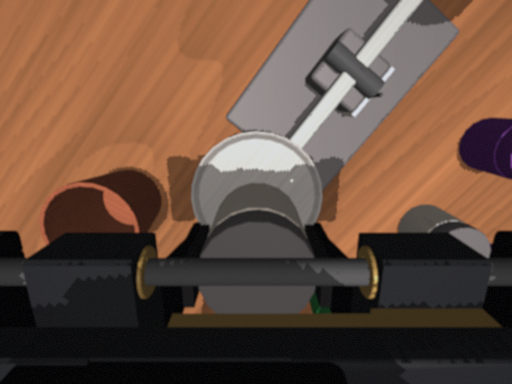

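The wrist picture shows the gripped pot at (260,255) hanging over the left pan, whose centre is near (257,190). The remaining offset is only perspective, so I'm lowering.

Emit:
drive_tool --pt "40 1 0 -20 0 0 0" --pt "40 1 0 -20 0 0 0" --pt "40 0 0 -8 0 0 0" --pt "40 0 0 -4 0 0 0" --pt "40 0 0 -3 0 0 0"

```text
time_s: 4.48
tcp_pos: [0.6173, 0.1919, 0.125]
ee_rot: [[0.643, -0.766, -0.0], [-0.766, -0.643, -0.001], [0.0, 0.0, -1.0]]
wrist_force: [-0.1, 0.7, -3.2]
gripper_width: 0.637
gripper_force: 30.0
```

Emit:
drive_tool --pt "40 0 0 -2 0 0 0" --pt "40 0 0 -2 0 0 0" --pt "40 0 0 -2 0 0 0" --pt "40 0 0 -2 0 0 0" --pt "40 0 0 -2 0 0 0"

```text
time_s: 4.9
tcp_pos: [0.618, 0.1915, 0.1157]
ee_rot: [[0.642, -0.767, 0.001], [-0.767, -0.642, 0.001], [0.0, -0.001, -1.0]]
wrist_force: [1.3, -0.8, -2.5]
gripper_width: 0.637
gripper_force: 30.0
```

Emit:
drive_tool --pt "40 0 0 -1 0 0 0" --pt "40 0 0 -1 0 0 0" --pt "40 0 0 -1 0 0 0"

```text
time_s: 5.15
tcp_pos: [0.6175, 0.1912, 0.1121]
ee_rot: [[0.642, -0.767, -0.0], [-0.767, -0.642, -0.0], [0.0, 0.0, -1.0]]
wrist_force: [0.3, -0.2, -2.3]
gripper_width: 0.641
gripper_force: 30.0
```

Emit:
drive_tool --pt "40 0 0 -1 0 0 0" --pt "40 0 0 0 0 0 0"

```text
time_s: 5.32
tcp_pos: [0.6173, 0.1912, 0.1108]
ee_rot: [[0.642, -0.767, -0.001], [-0.767, -0.642, -0.0], [-0.0, 0.001, -1.0]]
wrist_force: [-0.7, 0.5, -2.4]
gripper_width: 0.636
gripper_force: 30.0
```

Emit:
drive_tool --pt "40 0 0 -1 0 0 0" --pt "40 0 0 0 0 0 0"

```text
time_s: 5.48
tcp_pos: [0.6175, 0.1912, 0.1106]
ee_rot: [[0.642, -0.767, 0.0], [-0.767, -0.642, -0.0], [0.0, 0.0, -1.0]]
wrist_force: [-0.9, -1.3, -0.1]
gripper_width: 0.637
gripper_force: 30.0
```

```bash
python3 - <<'E'
from h import *
C=cloud(capture("side"))[0]
for x,y in [(.616,.191),(.626,-.0685)]:
    m=(np.hypot(C[:,0]-x,C[:,1]-y)<.045)&(abs(C[:,2]-.077)<.02); print(m.sum(),np.percentile(C[m][:,2],[10,50,90]))
print(sense()["wrist_force"])
E
```

```text
270 [0.06068437 0.06393631 0.08981284]
496 [0.08656279 0.08826538 0.08995484]
[-0.8880104  -0.92302777  0.0442987 ]
```

Emit:
drive_tool --pt "85 0 0 0 0 0 0" --pt "85 0 0 0 0 0 0" --pt "85 0 0 0 0 0 0" --pt "85 0 0 10 0 0 0" --pt "85 0 0 25 0 0 0"

```text
time_s: 5.95
tcp_pos: [0.6155, 0.1904, 0.1423]
ee_rot: [[0.641, -0.767, -0.007], [-0.767, -0.641, -0.003], [-0.002, 0.007, -1.0]]
wrist_force: [-0.6, -0.6, 0.3]
gripper_width: 0.835
gripper_force: 0.0
```

```bash
python3 w.py .6175 .191 .045 .12 .15; python3 -c "
from h import *
s=sense();print(s['wrist_force'],s['tcp_pos'])
C=cloud(capture('side'))[0]
m=(np.hypot(C[:,0]-.616,C[:,1]-.191)<.04)&(C[:,2]>.12)&(C[:,2]<.142);print(C[m].min(0),C[m].max(0))"
```

```text
tcp [0.6155 0.1904 0.1423] n 6761
circ ((0.6237521171569824, 0.18346500396728516), 0.04392063245177269) mean [0.624  0.1844 0.1339]
[1.61502196 0.52105048 4.29297031] [0.61975919 0.1918757  0.15080114]
[0.58574457 0.16003501 0.12035088] [0.649756   0.21593043 0.14089797]
```

Emit:
drive_tool --pt "100 0 0 40 0 0 0" --pt "100 0 0 20 0 0 -0.11" --pt "100 -17 -7 0 0 0 -0.111" --pt "100 -19 -8 0 0 0 -0.111" --pt "100 -19 -8 0 0 0 -0.111"

```text
time_s: 6.47
tcp_pos: [0.5622, 0.1683, 0.206]
ee_rot: [[0.246, -0.969, 0.002], [-0.969, -0.246, 0.001], [-0.001, -0.002, -1.0]]
wrist_force: [0.1, -0.8, -0.2]
gripper_width: 0.995
gripper_force: 0.0
```

Emit:
drive_tool --pt "100 -19 -8 0 0 0 -0.111" --pt "100 -19 -8 0 0 0 -0.111" --pt "100 -19 -8 0 0 0 -0.111" --pt "100 -19 -8 0 0 0 -0.111" --pt "100 -19 -8 0 0 0 -0.111"

```text
time_s: 6.88
tcp_pos: [0.4668, 0.128, 0.2057]
ee_rot: [[-0.302, -0.953, 0.001], [-0.953, 0.302, 0.001], [-0.001, -0.001, -1.0]]
wrist_force: [1.0, 0.7, -0.3]
gripper_width: 0.998
gripper_force: 0.0
```

Emit:
drive_tool --pt "100 -19 -9 0 0 0 -0.111" --pt "100 -17 -8 0 0 0 -0.111" --pt "100 0 0 0 0 0 0" --pt "100 0 0 0 0 0 0" --pt "100 0 0 0 0 0 0"

```text
time_s: 7.3
tcp_pos: [0.4323, 0.1117, 0.2059]
ee_rot: [[-0.498, -0.867, 0.002], [-0.867, 0.498, 0.001], [-0.002, -0.001, -1.0]]
wrist_force: [-0.6, -0.3, 0.7]
gripper_width: 1.001
gripper_force: 0.0
```

```bash
python3 w.py .431 .111 .036 .064 .08 w3; python3 -c "
from h import *
C=cloud(capture('side'))[0]
for x,y in [(.616,.191),(.626,-.0685)]:
  m=(np.hypot(C[:,0]-x,C[:,1]-y)<.06)&(C[:,2]>.05)&(C[:,2]<.15);print(C[m].min(0),C[m].max(0))
m=(np.hypot(C[:,0]-.616,C[:,1]-.191)<.06)&(C[:,2]>.125)&(C[:,2]<.15);print(C[m].mean(0))"
```

```text
tcp [0.4323 0.1117 0.2059] n 2488
circ ((0.43021920323371887, 0.11364679783582687), 0.027879271656274796) mean [0.4296 0.1126 0.0697]
[0.55882793 0.13280612 0.05048808] [0.6689438  0.24629069 0.1352046 ]
[ 0.56962542 -0.12306501  0.08394357] [ 0.68170394 -0.01257269  0.09561213]
[0.61422509 0.18487494 0.13136865]
```

View pics/w3.png

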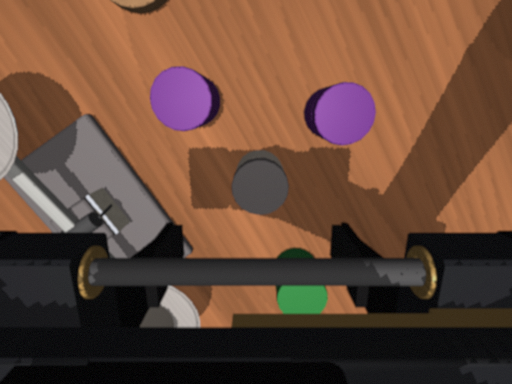

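The wrist picture shows the grey pot at (260,185). The purple pots at (183,98) and (340,113) are clear of the finger line. I'm descending.

Emit:
drive_tool --pt "100 -2 1 -30 0 0 0" --pt "100 0 0 -38 0 0 0" --pt "100 0 0 -38 0 0 0" --pt "100 0 0 -34 0 0 0" --pt "100 0 0 -14 0 0 0"

```text
time_s: 7.82
tcp_pos: [0.4278, 0.1111, 0.0471]
ee_rot: [[-0.5, -0.866, -0.006], [-0.866, 0.5, -0.004], [0.006, 0.003, -1.0]]
wrist_force: [-0.0, 0.7, 0.2]
gripper_width: 1.002
gripper_force: 0.0
```

Emit:
drive_tool --pt "100 0 0 -5 0 0 0" --pt "100 0 0 0 0 0 0" --pt "40 0 0 0 0 0 0" --pt "40 0 0 0 0 0 0" --pt "40 0 0 0 0 0 0"

```text
time_s: 8.23
tcp_pos: [0.4305, 0.1129, 0.0475]
ee_rot: [[-0.499, -0.866, 0.003], [-0.866, 0.499, 0.002], [-0.003, -0.001, -1.0]]
wrist_force: [1.2, -1.2, 0.2]
gripper_width: 0.852
gripper_force: 0.0
```

Emit:
drive_tool --pt "40 0 0 0 0 0 0" --pt "40 0 0 0 0 0 0" --pt "40 0 0 0 0 0 0" --pt "40 0 0 0 0 0 0"

```text
time_s: 8.57
tcp_pos: [0.4297, 0.1125, 0.0468]
ee_rot: [[-0.499, -0.866, 0.001], [-0.866, 0.499, 0.001], [-0.001, -0.0, -1.0]]
wrist_force: [-0.8, 1.5, 4.7]
gripper_width: 0.639
gripper_force: 30.0
```

Emit:
drive_tool --pt "40 0 0 15 0 0 0" --pt "40 0 0 35 0 0 0" --pt "40 0 0 40 0 0 0" --pt "40 10 -10 40 0 0 0" --pt "40 25 -23 18 0 0 0"

```text
time_s: 8.98
tcp_pos: [0.4647, 0.0808, 0.1985]
ee_rot: [[-0.495, -0.869, 0.007], [-0.869, 0.495, 0.004], [-0.006, -0.004, -1.0]]
wrist_force: [1.5, 1.4, -2.1]
gripper_width: 0.639
gripper_force: 30.0
```

Emit:
drive_tool --pt "40 28 -26 0 0 0 0" --pt "40 28 -26 0 0 0 0" --pt "40 28 -26 0 0 0 0" --pt "40 28 -26 0 0 0 0" --pt "40 25 -22 0 0 0 0"

```text
time_s: 9.4
tcp_pos: [0.602, -0.0484, 0.1925]
ee_rot: [[-0.5, -0.866, -0.002], [-0.866, 0.5, 0.0], [0.001, 0.001, -1.0]]
wrist_force: [-0.0, 0.9, -2.5]
gripper_width: 0.638
gripper_force: 30.0
```

Emit:
drive_tool --pt "40 16 -14 0 0 0 0" --pt "40 8 -8 0 0 0 0" --pt "40 0 0 0 0 0 0" --pt "40 0 0 0 0 0 0" --pt "40 0 0 0 0 0 0"

```text
time_s: 9.82
tcp_pos: [0.6242, -0.0678, 0.193]
ee_rot: [[-0.499, -0.867, -0.002], [-0.867, 0.499, 0.0], [0.0, 0.002, -1.0]]
wrist_force: [-0.4, -0.1, -2.0]
gripper_width: 0.636
gripper_force: 30.0
```

```bash
python3 - <<'E'
from h import *
np.set_printoptions(precision=4,suppress=True)
s=sense();c=capture("wrist");P,col=cloud(c,None,s)
print(s["tcp_pos"],s["wrist_force"])
for n,C in [("w",P),("side",cloud(capture("side"))[0])]:
    m=(np.hypot(C[:,0]-.626,C[:,1]+.0685)<.062)&(abs(C[:,2]-.09)<.012); Q=C[m]
    print(n,len(Q),np.median(Q[:,2]),Q.min(0),Q.max(0))
E
```

```text
[ 0.6242 -0.0678  0.193 ] [-0.4452 -0.0652 -1.9984]
w 7430 0.0901418626665406 [ 0.5701 -0.1231  0.0874] [ 0.6802 -0.0216  0.0957]
side 728 0.08844488678644105 [ 0.5703 -0.1257  0.0834] [ 0.6813 -0.0125  0.0954]
```

Emit:
drive_tool --pt "40 1 -1 -18 0 0 0" --pt "40 0 0 -22 0 0 0" --pt "40 0 0 -9 0 0 0" --pt "40 0 0 -3 0 0 0" --pt "40 0 0 -1 0 0 0"

```text
time_s: 10.33
tcp_pos: [0.626, -0.0691, 0.1403]
ee_rot: [[-0.499, -0.867, -0.001], [-0.867, 0.499, -0.0], [0.001, 0.001, -1.0]]
wrist_force: [0.5, -0.2, -1.5]
gripper_width: 0.64
gripper_force: 30.0
```

Emit:
drive_tool --pt "40 0 0 -1 0 0 0" --pt "40 0 0 -1 0 0 0" --pt "40 0 0 -1 0 0 0" --pt "40 0 0 -1 0 0 0" --pt "40 0 0 -1 0 0 0"

```text
time_s: 10.75
tcp_pos: [0.6267, -0.0696, 0.1362]
ee_rot: [[-0.499, -0.866, 0.001], [-0.866, 0.499, -0.0], [-0.001, -0.001, -1.0]]
wrist_force: [-1.2, 0.1, 0.4]
gripper_width: 0.641
gripper_force: 30.0
```

Emit:
drive_tool --pt "40 0 0 -1 0 0 0" --pt "40 0 0 -1 0 0 0" --pt "40 0 0 -1 0 0 0" --pt "40 0 0 -1 0 0 0" --pt "40 0 0 0 0 0 0"

```text
time_s: 11.17
tcp_pos: [0.6267, -0.0698, 0.1315]
ee_rot: [[-0.499, -0.866, 0.001], [-0.866, 0.499, -0.0], [-0.0, -0.001, -1.0]]
wrist_force: [0.6, -1.9, 0.4]
gripper_width: 0.64
gripper_force: 30.0
```

```bash
cat > pans.py <<'E'
from h import *
np.set_printoptions(precision=4,suppress=True)
s=sense();print(s["time_s"],s["wrist_force"],s["tcp_pos"])
for n in ["side","scene"]:
  C=cloud(capture(n))[0]
  for x,y in [(.617,.191),(.6255,-.069)]:
    r=np.hypot(C[:,0]-x,C[:,1]-y); a=(r>.034)&(r<.045)&(abs(C[:,2]-.077)<.022); b=(r<.04)&(C[:,2]>.12)&(C[:,2]<.168)
    Q=C[b]; Q=Q[Q[:,2]>Q[:,2].max()-.008] if len(Q) else Q
    print(n,a.sum(),np.percentile(C[a][:,2],[20,50,80]),"pot top",len(Q),np.median(Q,0) if len(Q) else "")
E
python3 pans.py
```

```text
11.1667 [ 0.5936 -1.8535  0.3643] [ 0.6267 -0.0698  0.1315]
side 106 [0.0663 0.0674 0.0685] pot top 144 [0.6146 0.186  0.1372]
side 150 [0.082  0.083  0.0841] pot top 25 [ 0.6492 -0.084   0.1611]
scene 220 [0.0668 0.0683 0.0693] pot top 304 [0.621  0.1884 0.1379]
scene 150 [0.0826 0.0838 0.0848] pot top 0
```

Beam partly lifted, so the pot is bearing on the pan. I'm opening the gripper and lifting clear.

Emit:
drive_tool --pt "85 0 0 0 0 0 0" --pt "85 0 0 0 0 0 0" --pt "85 0 0 0 0 0 0" --pt "85 0 0 8 0 0 0" --pt "85 0 0 20 0 0 0"

```text
time_s: 11.68
tcp_pos: [0.6243, -0.0693, 0.157]
ee_rot: [[-0.5, -0.866, -0.007], [-0.866, 0.5, 0.0], [0.003, 0.006, -1.0]]
wrist_force: [0.1, -0.3, 0.4]
gripper_width: 0.838
gripper_force: 0.0
```

Emit:
drive_tool --pt "85 0 0 35 0 0 0" --pt "85 0 0 30 0 0 0" --pt "85 0 0 0 0 0 0" --pt "85 0 0 0 0 0 0" --pt "85 0 0 0 0 0 0"

```text
time_s: 12.1
tcp_pos: [0.6259, -0.0693, 0.2246]
ee_rot: [[-0.5, -0.866, -0.0], [-0.866, 0.5, 0.001], [-0.001, 0.0, -1.0]]
wrist_force: [0.9, -0.1, -1.8]
gripper_width: 0.848
gripper_force: 0.0
```

```bash
python3 pans.py
```

```text
12.1 [ 0.9425 -0.0932 -1.8394] [ 0.6259 -0.0693  0.2246]
side 109 [0.0608 0.0621 0.0633] pot top 135 [0.6153 0.1869 0.132 ]
side 161 [0.0872 0.0882 0.0892] pot top 205 [ 0.6249 -0.0717  0.158 ]
scene 227 [0.0618 0.0627 0.0638] pot top 294 [0.6205 0.188  0.1328]
scene 302 [0.088  0.089  0.0899] pot top 148 [ 0.6457 -0.0761  0.1587]
```

Emit:
drive_tool --pt "85 0 0 0 0 0 0" --pt "85 0 0 0 0 0 0" --pt "85 0 0 0 0 0 0" --pt "85 0 0 0 0 0 0" --pt "85 0 0 0 0 0 0"

```text
time_s: 12.62
tcp_pos: [0.6263, -0.0695, 0.2242]
ee_rot: [[-0.5, -0.866, -0.0], [-0.866, 0.5, -0.0], [0.0, 0.0, -1.0]]
wrist_force: [-0.2, 0.4, -0.6]
gripper_width: 0.853
gripper_force: 0.0
```

Emit:
drive_tool --pt "85 0 0 0 0 0 0" --pt "85 0 0 0 0 0 0" --pt "85 0 0 0 0 0 0" --pt "85 0 0 0 0 0 0" --pt "85 0 0 0 0 0 0"

```text
time_s: 13.03
tcp_pos: [0.6263, -0.0695, 0.2245]
ee_rot: [[-0.499, -0.866, 0.0], [-0.866, 0.499, 0.0], [-0.0, -0.0, -1.0]]
wrist_force: [-0.6, -0.4, -0.0]
gripper_width: 0.853
gripper_force: 0.0
```

Emit:
drive_tool --pt "85 0 0 0 0 0 0" --pt "85 0 0 0 0 0 0" --pt "85 0 0 0 0 0 0" --pt "85 0 0 0 0 0 0" --pt "85 0 0 0 0 0 0"

```text
time_s: 13.45
tcp_pos: [0.6263, -0.0695, 0.2245]
ee_rot: [[-0.499, -0.866, 0.0], [-0.866, 0.499, 0.0], [-0.0, -0.0, -1.0]]
wrist_force: [-0.2, 0.4, 0.6]
gripper_width: 0.845
gripper_force: 0.0
```

Emit:
drive_tool --pt "85 0 0 0 0 0 0" --pt "85 0 0 0 0 0 0" --pt "85 0 0 0 0 0 0" --pt "85 0 0 0 0 0 0" --pt "85 0 0 0 0 0 0"

```text
time_s: 13.87
tcp_pos: [0.6263, -0.0695, 0.2245]
ee_rot: [[-0.5, -0.866, -0.0], [-0.866, 0.5, 0.0], [-0.0, 0.0, -1.0]]
wrist_force: [-0.6, 0.2, -1.1]
gripper_width: 0.847
gripper_force: 0.0
```

Emit:
drive_tool --pt "85 0 0 0 0 0 0" --pt "85 0 0 0 0 0 0" --pt "85 0 0 0 0 0 0" --pt "85 0 0 0 0 0 0" --pt "85 0 0 0 0 0 0"

```text
time_s: 14.28
tcp_pos: [0.6263, -0.0695, 0.2245]
ee_rot: [[-0.5, -0.866, -0.0], [-0.866, 0.5, 0.0], [-0.0, 0.0, -1.0]]
wrist_force: [-1.0, 1.0, -0.0]
gripper_width: 0.85
gripper_force: 0.0
```

Emit:
drive_tool --pt "85 0 0 0 0 0 0" --pt "85 0 0 0 0 0 0" --pt "85 0 0 0 0 0 0" --pt "85 0 0 0 0 0 0" --pt "85 0 0 0 0 0 0"

```text
time_s: 14.7
tcp_pos: [0.6263, -0.0695, 0.2244]
ee_rot: [[-0.499, -0.866, -0.0], [-0.866, 0.499, -0.0], [0.0, 0.0, -1.0]]
wrist_force: [0.2, 0.9, 1.0]
gripper_width: 0.852
gripper_force: 0.0
```

Emit:
drive_tool --pt "85 0 0 0 0 0 0" --pt "85 0 0 0 0 0 0" --pt "85 0 0 0 0 0 0" --pt "85 0 0 0 0 0 0" --pt "85 0 0 0 0 0 0"

```text
time_s: 15.12
tcp_pos: [0.6263, -0.0695, 0.2244]
ee_rot: [[-0.5, -0.866, -0.0], [-0.866, 0.5, 0.0], [-0.0, 0.0, -1.0]]
wrist_force: [0.4, -0.9, -0.3]
gripper_width: 0.85
gripper_force: 0.0
```

Emit:
drive_tool --pt "85 0 0 0 0 0 0" --pt "85 0 0 0 0 0 0" --pt "85 0 0 0 0 0 0" --pt "85 0 0 0 0 0 0" --pt "85 0 0 0 0 0 0"

```text
time_s: 15.53
tcp_pos: [0.6263, -0.0695, 0.2244]
ee_rot: [[-0.499, -0.866, -0.0], [-0.866, 0.499, 0.0], [0.0, 0.0, -1.0]]
wrist_force: [0.2, -0.3, -0.3]
gripper_width: 0.847
gripper_force: 0.0
```

Emit:
drive_tool --pt "85 0 0 0 0 0 0" --pt "85 0 0 0 0 0 0" --pt "85 0 0 0 0 0 0" --pt "85 0 0 0 0 0 0" --pt "85 0 0 0 0 0 0"

```text
time_s: 15.95
tcp_pos: [0.6263, -0.0695, 0.2245]
ee_rot: [[-0.499, -0.866, -0.0], [-0.866, 0.499, -0.0], [0.0, -0.0, -1.0]]
wrist_force: [1.1, -0.3, 0.1]
gripper_width: 0.852
gripper_force: 0.0
```

```bash
python3 pans.py; python3 w.py .626 -.069 .045 .12 .17 w4
```

```text
15.95 [ 1.1116 -0.2526  0.1013] [ 0.6263 -0.0695  0.2245]
side 106 [0.0613 0.0623 0.0637] pot top 137 [0.6145 0.185  0.1319]
side 158 [0.0871 0.0883 0.0891] pot top 215 [ 0.6247 -0.072   0.1578]
scene 217 [0.0617 0.0628 0.0641] pot top 301 [0.6212 0.1876 0.1327]
scene 305 [0.0876 0.0888 0.09  ] pot top 146 [ 0.6461 -0.0758  0.1586]
tcp [ 0.6263 -0.0695  0.2245] n 4665
circ ((0.6269262433052063, -0.06824984401464462), 0.02819850668311119) mean [ 0.6253 -0.0716  0.1574]
```

Settled 4.6 s after release: the left pan is at about 62 mm and the right at about 88 mm, so the left pot is heavier. I'm going back to fetch it.

Emit:
drive_tool --pt "100 -1 20 0 0 0 -0.115" --pt "100 -1 28 0 0 0 -0.115" --pt "100 -1 28 0 0 0 -0.115" --pt "100 -1 28 0 0 0 -0.115" --pt "100 -1 28 0 0 0 -0.115"

```text
time_s: 16.52
tcp_pos: [0.6212, 0.0636, 0.2246]
ee_rot: [[-0.893, -0.45, 0.0], [-0.45, 0.893, 0.0], [-0.0, -0.0, -1.0]]
wrist_force: [-0.2, -0.6, 0.6]
gripper_width: 0.992
gripper_force: 0.0
```

Emit:
drive_tool --pt "100 -1 28 0 0 0 -0.115" --pt "100 -1 28 0 0 0 -0.115" --pt "100 -1 28 0 0 0 -0.115" --pt "100 -1 28 0 0 0 -0.115" --pt "100 0 17 0 0 0 -0.115"

```text
time_s: 16.93
tcp_pos: [0.6171, 0.1941, 0.2244]
ee_rot: [[-0.994, 0.106, 0.0], [0.106, 0.994, 0.0], [-0.0, 0.0, -1.0]]
wrist_force: [0.7, -0.3, -1.0]
gripper_width: 1.002
gripper_force: 0.0
```

Emit:
drive_tool --pt "100 0 0 0 0 0 0" --pt "100 0 0 0 0 0 0"

```text
time_s: 17.1
tcp_pos: [0.6171, 0.1923, 0.2242]
ee_rot: [[-0.995, 0.099, -0.0], [0.099, 0.995, -0.0], [0.0, -0.0, -1.0]]
wrist_force: [-0.2, -0.9, -0.8]
gripper_width: 0.999
gripper_force: 0.0
```

```bash
python3 w.py .6175 .191 .04 .128 .138; python3 -c "
from h import *
print(sense()['joints'])"
```

```text
tcp [0.6171 0.1923 0.2242] n 3416
circ ((0.6172330975532532, 0.19080790877342224), 0.027911538258194923) mean [0.616  0.191  0.1337]
[ 3.15534733e+01  2.47725525e+01  2.22282982e+00  5.77253948e-03
 -6.74781962e+01 -1.27291588e+02]
```

Emit:
drive_tool --pt "100 0 -1 -25 0 0 0" --pt "100 0 0 -35 0 0 0" --pt "100 0 0 -32 0 0 0" --pt "100 0 0 -16 0 0 0" --pt "100 0 0 -6 0 0 0"

```text
time_s: 17.57
tcp_pos: [0.6155, 0.1881, 0.1068]
ee_rot: [[-0.995, 0.103, -0.006], [0.103, 0.995, -0.003], [0.006, -0.004, -1.0]]
wrist_force: [0.9, 0.5, 0.5]
gripper_width: 0.998
gripper_force: 0.0
```

Emit:
drive_tool --pt "100 0 0 0 0 0 0" --pt "40 0 0 0 0 0 0" --pt "40 0 0 0 0 0 0" --pt "40 0 0 0 0 0 0" --pt "40 0 0 0 0 0 0"

```text
time_s: 17.98
tcp_pos: [0.618, 0.1908, 0.112]
ee_rot: [[-0.995, 0.102, 0.002], [0.102, 0.995, 0.001], [-0.002, 0.002, -1.0]]
wrist_force: [0.4, -0.2, 0.5]
gripper_width: 0.781
gripper_force: 0.0
```

Emit:
drive_tool --pt "40 0 0 0 0 0 0" --pt "40 0 0 0 0 0 0" --pt "40 0 0 0 0 0 0"

```text
time_s: 18.23
tcp_pos: [0.6176, 0.1907, 0.1111]
ee_rot: [[-0.995, 0.102, 0.001], [0.102, 0.995, 0.0], [-0.001, 0.001, -1.0]]
wrist_force: [-0.7, 0.2, 1.8]
gripper_width: 0.633
gripper_force: 30.0
```

Emit:
drive_tool --pt "40 0 0 1 0 0 0" --pt "40 0 0 2 0 0 0" --pt "40 0 0 2 0 0 0" --pt "40 0 0 2 0 0 0" --pt "40 0 0 2 0 0 0"

```text
time_s: 18.65
tcp_pos: [0.6173, 0.1906, 0.1195]
ee_rot: [[-0.995, 0.102, -0.0], [0.102, 0.995, 0.0], [0.0, 0.0, -1.0]]
wrist_force: [1.5, 1.3, -0.9]
gripper_width: 0.64
gripper_force: 30.0
```

Emit:
drive_tool --pt "40 0 0 2 0 0 0" --pt "40 0 0 2 0 0 0" --pt "40 0 0 2 0 0 0" --pt "40 0 0 2 0 0 0" --pt "40 0 0 2 0 0 0"

```text
time_s: 19.07
tcp_pos: [0.6172, 0.1904, 0.1296]
ee_rot: [[-0.995, 0.102, -0.0], [0.102, 0.995, -0.0], [0.0, -0.0, -1.0]]
wrist_force: [1.2, 0.4, -0.5]
gripper_width: 0.637
gripper_force: 30.0
```

Emit:
drive_tool --pt "40 0 0 2 0 0 0" --pt "40 0 0 2 0 0 0" --pt "40 0 0 2 0 0 0" --pt "40 0 0 3 0 0 0" --pt "40 0 0 5 0 0 0"

```text
time_s: 19.48
tcp_pos: [0.6165, 0.19, 0.1427]
ee_rot: [[-0.995, 0.103, -0.002], [0.103, 0.995, -0.001], [0.002, -0.001, -1.0]]
wrist_force: [0.7, 0.1, -2.9]
gripper_width: 0.636
gripper_force: 30.0
```

Emit:
drive_tool --pt "40 0 0 20 0 0 0" --pt "40 0 0 30 0 0 0" --pt "40 0 0 30 0 0 0" --pt "40 0 0 15 0 0 0" --pt "40 0 0 0 0 0 0"

```text
time_s: 19.9
tcp_pos: [0.6191, 0.1911, 0.2435]
ee_rot: [[-0.995, 0.102, 0.008], [0.102, 0.995, 0.003], [-0.008, 0.004, -1.0]]
wrist_force: [1.5, 0.3, -1.7]
gripper_width: 0.638
gripper_force: 30.0
```

```bash
python3 - <<'E'
from h import *
np.set_printoptions(precision=4,suppress=True)
s=sense();print(s["time_s"],s["wrist_force"],s["tcp_pos"],s["joints"])
for n in ["side","scene"]:
  c=capture(n);C=cloud(c)[0]
  r=np.hypot(C[:,0]-.6255,C[:,1]+.069);b=(r<.04)&(C[:,2]>.1)&(C[:,2]<.168);Q=C[b];print(n,Q.min(0),Q.max(0),np.median(Q[Q[:,2]>Q[:,2].max()-.006],0))
  d=masks_of("tray",c)[0];Q,_=cloud(c,d["region"])
  a=np.array([.995,-.0985]);w=np.array([.0985,.995]);o=np.array([.510,-.3314])
  q=np.c_[(Q[:,:2]-o)@a,(Q[:,:2]-o)@w,Q[:,2]]
  rl=q[(q[:,2]>.016)&(q[:,2]<.024)]; print("rails w",np.percentile(rl[:,1],[1,50,99]),"x",np.percentile(q[:,0],[0.5,99.5]))
  for s_ in (-1,1):
    k=rl[(rl[:,1]*s_>.025)]; print(s_,len(k),np.polyfit(k[:,0],k[:,1],1),np.median(k[:,1]))
  bk=q[q[:,2]>.03];print("book",np.percentile(bk,[2,50,98],axis=0))
E
```

```text
19.9 [ 1.4821  0.2628 -1.7358] [0.6191 0.1911 0.2435] [  31.4662   23.9716    3.7206    0.0829  -69.2501 -127.3232]
side [ 0.598  -0.0991  0.1001] [ 0.6545 -0.041   0.1353] [ 0.6262 -0.071   0.132 ]
rails w [-0.0434 -0.0334  0.0429] x [-0.1355  0.1299]
-1 467 [ 0.0007 -0.038 ] -0.03808453295765978
1 347 [-0.0027  0.0364] 0.03627636607213913
book [[ 0.0765 -0.0283  0.0315]
 [ 0.0783 -0.0021  0.0504]
 [ 0.0803  0.0261  0.0667]]
scene [ 0.6015 -0.0969  0.1001] [ 0.6572 -0.0422  0.137 ] [ 0.6296 -0.0695  0.1329]
rails w [-0.0418  0.0037  0.0431] x [-0.1278  0.1362]
-1 383 [-0.0033 -0.0363] -0.036351384985780597
1 395 [-0.0001  0.0379] 0.03803476834046867
book [[ 0.0806 -0.0269  0.0308]
 [ 0.0828  0.0002  0.0506]
 [ 0.0846  0.0281  0.0673]]
```

Emit:
drive_tool --pt "40 -6 -18 0 0 0 0" --pt "40 -10 -30 0 0 0 0" --pt "40 -12 -38 0 0 0 0" --pt "40 -12 -38 0 0 0 0" --pt "40 -12 -38 0 0 0 0"

```text
time_s: 20.52
tcp_pos: [0.5635, 0.027, 0.2362]
ee_rot: [[-0.995, 0.101, -0.004], [0.101, 0.995, -0.001], [0.004, -0.002, -1.0]]
wrist_force: [0.6, 0.1, -2.8]
gripper_width: 0.636
gripper_force: 30.0
```

Emit:
drive_tool --pt "40 -12 -38 0 0 0 0" --pt "40 -12 -38 0 0 0 0" --pt "40 -12 -38 0 0 0 0" --pt "40 -12 -38 0 0 0 0" --pt "40 -12 -38 0 0 0 0"

```text
time_s: 20.93
tcp_pos: [0.5034, -0.163, 0.2367]
ee_rot: [[-0.995, 0.102, -0.004], [0.102, 0.995, 0.0], [0.004, 0.0, -1.0]]
wrist_force: [0.8, -0.6, -2.7]
gripper_width: 0.638
gripper_force: 30.0
```

Emit:
drive_tool --pt "40 -12 -38 0 0 0 0" --pt "40 -12 -38 0 0 0 0" --pt "40 -12 -38 0 0 0 0" --pt "40 -12 -38 0 0 0 0" --pt "40 -8 -25 -10 0 0 0"

```text
time_s: 21.35
tcp_pos: [0.4481, -0.3416, 0.2284]
ee_rot: [[-0.995, 0.104, 0.0], [0.104, 0.995, -0.001], [-0.0, -0.001, -1.0]]
wrist_force: [0.5, 0.4, -2.2]
gripper_width: 0.64
gripper_force: 30.0
```

Emit:
drive_tool --pt "40 -5 -15 -25 0 0 0" --pt "40 -5 0 -35 0 0 0" --pt "40 0 0 -30 0 0 0" --pt "40 0 0 -15 0 0 0" --pt "40 0 0 0 0 0 0"

```text
time_s: 21.77
tcp_pos: [0.4353, -0.3518, 0.1174]
ee_rot: [[-0.995, 0.104, -0.012], [0.104, 0.995, 0.006], [0.012, 0.005, -1.0]]
wrist_force: [-0.5, 0.9, -2.9]
gripper_width: 0.637
gripper_force: 30.0
```

Emit:
drive_tool --pt "40 0 0 0 0 0 0" --pt "40 0 0 0 0 0 0"

```text
time_s: 21.93
tcp_pos: [0.44, -0.3539, 0.1241]
ee_rot: [[-0.995, 0.101, 0.001], [0.101, 0.995, -0.001], [-0.001, -0.001, -1.0]]
wrist_force: [1.3, 0.9, -1.9]
gripper_width: 0.637
gripper_force: 30.0
```

```bash
python3 - <<'E'
from h import *
np.set_printoptions(precision=4,suppress=True)
s=sense();print(s["time_s"],s["wrist_force"],s["tcp_pos"])
a=np.array([.995,-.0985]);w=np.array([.0985,.995]);o=np.array([.510,-.3314])
p=np.array(s["tcp_pos"][:2])-o;print("tcp tray",p@a,p@w)
for n in ["wrist","side"]:
  c=capture(n);save(c,"t_"+n);Q=cloud(c,None,s)[0];q=np.c_[(Q[:,:2]-o)@a,(Q[:,:2]-o)@w,Q[:,2]]
  rl=q[(q[:,2]>.015)&(q[:,2]<.026)&(abs(q[:,1])<.05)&(abs(q[:,0])<.14)]
  for s_ in (-1,1):
    k=rl[rl[:,1]*s_>.025];
    if len(k)>20: print(n,s_,len(k),np.polyfit(k[:,0],k[:,1],1),np.percentile(k[:,1],[2,50,98]))
  bk=q[(q[:,2]>.03)&(q[:,2]<.075)&(abs(q[:,1])<.035)&(q[:,0]>.03)&(q[:,0]<.12)]
  if len(bk): print(n,"book",np.percentile(bk,[2,50,98],axis=0))
E
```

```text
21.9333 [ 1.3072  0.9178 -1.9031] [ 0.44   -0.3539  0.1241]
tcp tray -0.06739798857036398 -0.029248216712972633
wrist -1 895 [-0.0106 -0.0373] [-0.0414 -0.0361 -0.031 ]
wrist 1 1751 [-0.0002  0.0382] [0.0333 0.0381 0.0438]
side -1 505 [-0.0005 -0.0382] [-0.0437 -0.0386 -0.0319]
side 1 204 [-0.0029  0.0364] [0.0312 0.0365 0.0429]
side book [[ 0.0769 -0.029   0.0307]
 [ 0.0782 -0.0019  0.0499]
 [ 0.0805  0.0272  0.0669]]
```

View pics/t_wrist.png

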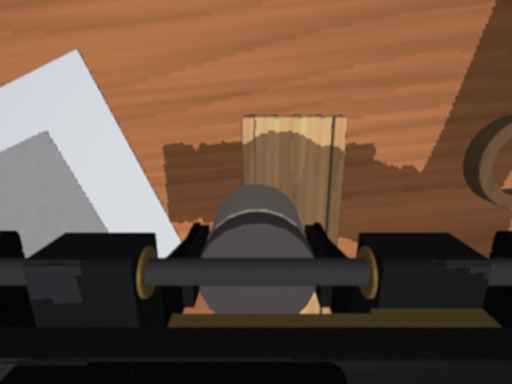

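The picture shows the tray front at (295,115) to (295,240), with the held pot at (258,240). The pot is about 29 mm off to the left, so I'm shifting before lowering.

Emit:
drive_tool --pt "40 5 14 0 0 0 0" --pt "40 5 14 0 0 0 0" --pt "40 0 0 -15 0 0 0" --pt "40 0 0 -20 0 0 0" --pt "40 0 0 -10 0 0 0"

```text
time_s: 22.45
tcp_pos: [0.4494, -0.3249, 0.0783]
ee_rot: [[-0.995, 0.102, 0.001], [0.102, 0.995, 0.0], [-0.001, 0.0, -1.0]]
wrist_force: [0.2, 0.5, -2.6]
gripper_width: 0.638
gripper_force: 30.0
```

Emit:
drive_tool --pt "40 0 0 -6 0 0 0" --pt "40 0 0 0 0 0 0" --pt "40 0 0 0 0 0 0"

```text
time_s: 22.7
tcp_pos: [0.4498, -0.3259, 0.0731]
ee_rot: [[-0.995, 0.102, 0.001], [0.102, 0.995, -0.001], [-0.001, -0.001, -1.0]]
wrist_force: [0.5, -0.7, -3.1]
gripper_width: 0.636
gripper_force: 30.0
```

```bash
cat > t.py <<'E'
from h import *
np.set_printoptions(precision=4,suppress=True)
s=sense();print(s["time_s"],s["wrist_force"],s["tcp_pos"],s["gripper_force"])
a=np.array([.995,-.0985]);w=np.array([.0985,.995]);o=np.array([.510,-.3314])
p=np.array(s["tcp_pos"][:2])-o;print("tcp tray",p@a,p@w)
for n in ["side","scene"]:
  c=capture(n);Q=cloud(c)[0];q=np.c_[(Q[:,:2]-o)@a,(Q[:,:2]-o)@w,Q[:,2]]
  bk=q[(q[:,2]>.03)&(q[:,2]<.075)&(abs(q[:,1])<.035)&(q[:,0]>.068)&(q[:,0]<.12)]
  if len(bk): print(n,"book",np.percentile(bk,[2,50,98],axis=0))
E
python3 t.py
```

```text
22.7 [ 0.5318 -0.6838 -3.0859] [ 0.4498 -0.3259  0.0731] 29.999583642929792
tcp tray -0.06042734823322751 -0.00045318372687168585
side book [[ 0.0768 -0.0285  0.0311]
 [ 0.0784 -0.0028  0.0509]
 [ 0.0807  0.0281  0.0671]]
scene book [[ 0.0807 -0.0269  0.031 ]
 [ 0.0828  0.0002  0.0516]
 [ 0.0847  0.0285  0.067 ]]
```

Emit:
drive_tool --pt "40 0 0 -7 0 0 0" --pt "40 0 0 -4 0 0 0" --pt "40 0 0 -1 0 0 0" --pt "40 0 0 0 0 0 0"

```text
time_s: 23.13
tcp_pos: [0.4489, -0.3254, 0.0599]
ee_rot: [[-0.995, 0.102, -0.001], [0.102, 0.995, 0.0], [0.001, 0.0, -1.0]]
wrist_force: [-0.2, -0.1, -2.8]
gripper_width: 0.638
gripper_force: 30.0
```

Emit:
drive_tool --pt "40 0 0 -1 0 0 0" --pt "40 0 0 0 0 0 0"

```text
time_s: 23.3
tcp_pos: [0.4493, -0.3255, 0.0594]
ee_rot: [[-0.995, 0.102, -0.0], [0.102, 0.995, 0.0], [0.0, 0.0, -1.0]]
wrist_force: [0.8, 0.0, -2.5]
gripper_width: 0.634
gripper_force: 30.0
```

Emit:
drive_tool --pt "40 0 0 -1 0 0 0" --pt "40 0 0 0 0 0 0"

```text
time_s: 23.47
tcp_pos: [0.4495, -0.3256, 0.0591]
ee_rot: [[-0.995, 0.102, 0.0], [0.102, 0.995, -0.0], [-0.0, -0.0, -1.0]]
wrist_force: [-1.9, 0.2, 2.9]
gripper_width: 0.64
gripper_force: 30.0
```

Emit:
drive_tool --pt "40 6 -0.6 0.4 0 0 0" --pt "40 14 -1.4 0 0 0 0" --pt "40 16 -1.6 0 0 0 0" --pt "40 16 -1.6 0 0 0 0" --pt "40 14 -1.4 0 0 0 0"

```text
time_s: 23.88
tcp_pos: [0.5151, -0.3323, 0.0592]
ee_rot: [[-0.995, 0.102, -0.002], [0.102, 0.995, 0.0], [0.002, -0.0, -1.0]]
wrist_force: [-4.8, 1.2, 4.5]
gripper_width: 0.641
gripper_force: 30.0
```

Emit:
drive_tool --pt "40 9 -0.9 0 0 0 0" --pt "40 5 -0.5 0 0 0 0" --pt "40 3 -0.3 0 0 0 0" --pt "40 0 0 0 0 0 0" --pt "40 0 0 0 0 0 0"

```text
time_s: 24.3
tcp_pos: [0.5315, -0.3339, 0.0592]
ee_rot: [[-0.995, 0.102, -0.001], [0.102, 0.995, 0.0], [0.001, 0.0, -1.0]]
wrist_force: [-4.5, 0.7, 5.2]
gripper_width: 0.639
gripper_force: 30.0
```

```bash
python3 t.py
```

```text
24.3 [-4.4541  0.7228  5.1573] [ 0.5315 -0.3339  0.0592] 29.99987667426467
tcp tray 0.02166867310482823 -0.0003817107028141153
scene book [[ 0.0805 -0.0271  0.0307]
 [ 0.0828 -0.0002  0.0507]
 [ 0.0844  0.028   0.0675]]
```

Emit:
drive_tool --pt "40 0 0 0.8 0 0 0" --pt "40 2 -0.2 0 0 0 0" --pt "40 3 -0.3 0 0 0 0" --pt "40 3 -0.3 0 0 0 0" --pt "40 0 0 0 0 0 0"

```text
time_s: 24.82
tcp_pos: [0.5417, -0.3347, 0.0592]
ee_rot: [[-0.995, 0.102, 0.002], [0.102, 0.995, -0.0], [-0.002, -0.0, -1.0]]
wrist_force: [0.5, 0.2, -2.9]
gripper_width: 0.637
gripper_force: 30.0
```

Emit:
drive_tool --pt "40 0 0 0 0 0 0" --pt "40 0 0 0 0 0 0"

```text
time_s: 24.98
tcp_pos: [0.5406, -0.3345, 0.0593]
ee_rot: [[-0.995, 0.102, 0.0], [0.102, 0.995, 0.0], [-0.0, 0.0, -1.0]]
wrist_force: [0.5, -0.1, -3.0]
gripper_width: 0.637
gripper_force: 30.0
```

Emit:
drive_tool --pt "40 1 -0.1 -0.3 0 0 0" --pt "40 2 -0.2 0 0 0 0" --pt "40 2 -0.2 0 0 0 0" --pt "40 2 -0.2 0 0 0 0" --pt "40 0 0 0 0 0 0"

```text
time_s: 25.4
tcp_pos: [0.5481, -0.3354, 0.0594]
ee_rot: [[-0.995, 0.102, 0.001], [0.102, 0.995, -0.0], [-0.001, -0.0, -1.0]]
wrist_force: [0.3, -0.7, -2.9]
gripper_width: 0.639
gripper_force: 30.0
```

Emit:
drive_tool --pt "40 1 -0.1 0 0 0 0" --pt "40 1 -0.1 0 0 0 0" --pt "40 0 0 0 0 0 0"

```text
time_s: 25.65
tcp_pos: [0.5496, -0.3356, 0.0593]
ee_rot: [[-0.995, 0.102, 0.0], [0.102, 0.995, -0.0], [-0.0, -0.0, -1.0]]
wrist_force: [0.3, -0.8, -3.1]
gripper_width: 0.636
gripper_force: 30.0
```

Emit:
drive_tool --pt "40 0 0 0 0 0 0" --pt "40 0 0 0 0 0 0"

```text
time_s: 25.82
tcp_pos: [0.5493, -0.3355, 0.0593]
ee_rot: [[-0.995, 0.102, -0.0], [0.102, 0.995, 0.0], [0.0, 0.0, -1.0]]
wrist_force: [-0.5, 0.2, -3.2]
gripper_width: 0.637
gripper_force: 30.0
```

```bash
python3 t.py
```

```text
25.8167 [-0.4564  0.2054 -3.197 ] [ 0.5493 -0.3355  0.0593] 29.999564406462014
tcp tray 0.039471714449382904 -0.0002212883106594479
scene book [[ 0.0682 -0.0267  0.0316]
 [ 0.0828  0.0002  0.0524]
 [ 0.0845  0.0284  0.0687]]
```

Emit:
drive_tool --pt "40 1 -0.1 -0.3 0 0 0" --pt "40 1 -0.1 0 0 0 0" --pt "40 1 -0.1 0 0 0 0" --pt "40 0 0 0 0 0 0" --pt "40 0 0 0 0 0 0"

```text
time_s: 26.33
tcp_pos: [0.5526, -0.3359, 0.0592]
ee_rot: [[-0.995, 0.102, 0.0], [0.102, 0.995, -0.0], [-0.0, -0.0, -1.0]]
wrist_force: [-0.7, 0.3, -1.2]
gripper_width: 0.637
gripper_force: 30.0
```

Emit:
drive_tool --pt "40 0.5 0 0 0 0 0" --pt "40 0.5 -0.1 0 0 0 0" --pt "40 0 0 0 0 0 0"

```text
time_s: 26.58
tcp_pos: [0.553, -0.336, 0.0592]
ee_rot: [[-0.995, 0.102, -0.001], [0.102, 0.995, 0.0], [0.001, 0.0, -1.0]]
wrist_force: [-2.7, 0.2, 1.3]
gripper_width: 0.635
gripper_force: 30.0
```

Emit:
drive_tool --pt "40 0.5 0 0 0 0 0" --pt "40 0.5 -0.1 0 0 0 0" --pt "40 0 0 0 0 0 0"

```text
time_s: 26.83
tcp_pos: [0.5542, -0.3361, 0.0592]
ee_rot: [[-0.995, 0.102, -0.0], [0.102, 0.995, -0.0], [0.0, -0.0, -1.0]]
wrist_force: [-2.5, -0.9, 2.2]
gripper_width: 0.636
gripper_force: 30.0
```

Emit:
drive_tool --pt "40 0.4 0 0.3 0 0 0" --pt "40 0 0 0 0 0 0" --pt "40 0 0 0 0 0 0"

```text
time_s: 27.08
tcp_pos: [0.5554, -0.336, 0.0592]
ee_rot: [[-0.995, 0.102, 0.001], [0.102, 0.995, -0.0], [-0.001, -0.0, -1.0]]
wrist_force: [-0.1, 0.3, -0.9]
gripper_width: 0.636
gripper_force: 30.0
```

Emit:
drive_tool --pt "40 0.5 0 0 0 0 0" --pt "40 0 0 0 0 0 0"

```text
time_s: 27.25
tcp_pos: [0.5554, -0.336, 0.0592]
ee_rot: [[-0.995, 0.102, 0.0], [0.102, 0.995, -0.0], [-0.0, -0.0, -1.0]]
wrist_force: [-0.7, -0.4, -1.5]
gripper_width: 0.635
gripper_force: 30.0
```

Emit:
drive_tool --pt "40 0.5 -0.1 0 0 0 0" --pt "40 0 0 0 0 0 0"

```text
time_s: 27.42
tcp_pos: [0.5558, -0.3361, 0.0592]
ee_rot: [[-0.995, 0.102, 0.0], [0.102, 0.995, 0.0], [-0.0, 0.0, -1.0]]
wrist_force: [-0.9, 0.4, -1.9]
gripper_width: 0.639
gripper_force: 30.0
```

Emit:
drive_tool --pt "40 0.5 0 0 0 0 0" --pt "40 0 0 0 0 0 0"

```text
time_s: 27.58
tcp_pos: [0.5565, -0.3361, 0.0592]
ee_rot: [[-0.995, 0.102, 0.0], [0.102, 0.995, -0.0], [-0.0, 0.0, -1.0]]
wrist_force: [-0.6, -0.6, -3.0]
gripper_width: 0.64
gripper_force: 30.0
```

Emit:
drive_tool --pt "40 0.5 -0.1 0 0 0 0" --pt "40 0 0 0 0 0 0"

```text
time_s: 27.75
tcp_pos: [0.557, -0.3362, 0.0592]
ee_rot: [[-0.995, 0.102, 0.0], [0.102, 0.995, -0.0], [-0.0, 0.0, -1.0]]
wrist_force: [0.1, -0.5, -2.5]
gripper_width: 0.635
gripper_force: 30.0
```

Emit:
drive_tool --pt "40 0.5 0 0 0 0 0" --pt "40 0 0 0 0 0 0"

```text
time_s: 27.92
tcp_pos: [0.5574, -0.3362, 0.0593]
ee_rot: [[-0.995, 0.102, 0.0], [0.102, 0.995, -0.0], [-0.0, -0.0, -1.0]]
wrist_force: [-0.3, -0.5, -1.9]
gripper_width: 0.636
gripper_force: 30.0
```

Emit:
drive_tool --pt "40 0.5 -0.1 0 0 0 0" --pt "40 0 0 0 0 0 0"

```text
time_s: 28.08
tcp_pos: [0.5579, -0.3363, 0.0593]
ee_rot: [[-0.995, 0.102, 0.0], [0.102, 0.995, -0.0], [-0.0, -0.0, -1.0]]
wrist_force: [0.7, 0.8, -2.5]
gripper_width: 0.635
gripper_force: 30.0
```

Emit:
drive_tool --pt "40 0.5 0 -0.1 0 0 0" --pt "40 0 0 0 0 0 0"

```text
time_s: 28.25
tcp_pos: [0.5583, -0.3363, 0.0592]
ee_rot: [[-0.995, 0.102, 0.0], [0.102, 0.995, -0.0], [-0.0, -0.0, -1.0]]
wrist_force: [-0.4, 0.5, -2.1]
gripper_width: 0.635
gripper_force: 30.0
```

Emit:
drive_tool --pt "40 0.5 -0.1 0 0 0 0" --pt "40 0 0 0 0 0 0"

```text
time_s: 28.42
tcp_pos: [0.5588, -0.3364, 0.0592]
ee_rot: [[-0.995, 0.102, 0.0], [0.102, 0.995, -0.0], [-0.0, -0.0, -1.0]]
wrist_force: [0.6, -0.8, -2.2]
gripper_width: 0.643
gripper_force: 30.0
```

```bash
python3 t.py
```

```text
28.4167 [ 0.6406 -0.7563 -2.1976] [ 0.5588 -0.3364  0.0592] 29.999621850438416
tcp tray 0.0490658904057806 -0.00020948275838477762
scene book [[ 0.0694 -0.0268  0.0318]
 [ 0.0824  0.001   0.0567]
 [ 0.0843  0.0281  0.0739]]
```

Emit:
drive_tool --pt "40 0.5 0 0 0 0 0" --pt "40 0 0 0 0 0 0"

```text
time_s: 28.68
tcp_pos: [0.5593, -0.3364, 0.0593]
ee_rot: [[-0.995, 0.102, 0.0], [0.102, 0.995, -0.0], [-0.0, -0.0, -1.0]]
wrist_force: [0.7, -0.5, -1.7]
gripper_width: 0.64
gripper_force: 30.0
```

Emit:
drive_tool --pt "40 0.5 -0.1 0 0 0 0" --pt "40 0 0 0 0 0 0"

```text
time_s: 28.85
tcp_pos: [0.5599, -0.3366, 0.0593]
ee_rot: [[-0.995, 0.102, 0.0], [0.102, 0.995, -0.0], [-0.0, -0.0, -1.0]]
wrist_force: [0.6, -0.8, -3.2]
gripper_width: 0.639
gripper_force: 30.0
```

Emit:
drive_tool --pt "40 0.5 0 0 0 0 0" --pt "40 0 0 0 0 0 0"

```text
time_s: 29.02
tcp_pos: [0.5602, -0.3365, 0.0592]
ee_rot: [[-0.995, 0.102, -0.0], [0.102, 0.995, 0.0], [0.0, 0.0, -1.0]]
wrist_force: [0.1, -0.1, -2.8]
gripper_width: 0.637
gripper_force: 30.0
```

Emit:
drive_tool --pt "40 0.5 -0.1 0 0 0 0" --pt "40 0 0 0 0 0 0"

```text
time_s: 29.18
tcp_pos: [0.5603, -0.3365, 0.0592]
ee_rot: [[-0.995, 0.102, -0.001], [0.102, 0.995, 0.0], [0.001, 0.0, -1.0]]
wrist_force: [-1.7, 0.8, -1.4]
gripper_width: 0.643
gripper_force: 30.0
```

Emit:
drive_tool --pt "40 0.3 0 0 0 0 0" --pt "40 0 0 0 0 0 0"

```text
time_s: 29.35
tcp_pos: [0.5603, -0.3365, 0.0592]
ee_rot: [[-0.995, 0.102, -0.002], [0.102, 0.995, 0.001], [0.002, 0.0, -1.0]]
wrist_force: [-3.5, 0.8, -1.2]
gripper_width: 0.64
gripper_force: 30.0
```

```bash
python3 t.py
```

```text
29.35 [-3.4889  0.8357 -1.1742] [ 0.5603 -0.3365  0.0592] 29.999676598235965
tcp tray 0.050521770023041056 -0.0001369879841049744
scene book [[ 0.0695 -0.0265  0.0314]
 [ 0.0826  0.0021  0.0563]
 [ 0.0844  0.028   0.0732]]
```

Contact: x has stalled at tray +50.5 mm with 3.5 N pressing force. I'll seat the pot, hold for a moment and let go.

Emit:
drive_tool --pt "40 0 0 -0.2 0 0 0" --pt "40 0 0 0 0 0 0" --pt "40 0 0 0 0 0 0" --pt "40 0 0 0 0 0 0" --pt "40 0 0 0 0 0 0"

```text
time_s: 29.87
tcp_pos: [0.5603, -0.3365, 0.0592]
ee_rot: [[-0.995, 0.102, -0.001], [0.102, 0.995, 0.0], [0.002, 0.0, -1.0]]
wrist_force: [-5.0, 1.4, 1.8]
gripper_width: 0.638
gripper_force: 30.0
```

Emit:
drive_tool --pt "40 0 0 0 0 0 0" --pt "40 0 0 0 0 0 0" --pt "40 0 0 0 0 0 0" --pt "40 0 0 0 0 0 0" --pt "40 0 0 0 0 0 0"

```text
time_s: 30.28
tcp_pos: [0.5603, -0.3365, 0.0592]
ee_rot: [[-0.995, 0.102, -0.002], [0.102, 0.995, 0.0], [0.002, 0.0, -1.0]]
wrist_force: [-5.0, 1.4, 1.8]
gripper_width: 0.638
gripper_force: 30.0
```

Emit:
drive_tool --pt "85 0 0 0 0 0 0" --pt "85 0 0 0 0 0 0" --pt "85 0 0 0 0 0 0" --pt "85 0 0 0 0 0 0" --pt "85 0 0 8 0 0 0"

```text
time_s: 30.7
tcp_pos: [0.5607, -0.3363, 0.0659]
ee_rot: [[-0.995, 0.102, -0.002], [0.102, 0.995, 0.001], [0.002, 0.001, -1.0]]
wrist_force: [0.5, -0.1, -0.2]
gripper_width: 0.836
gripper_force: 0.0
```

Emit:
drive_tool --pt "85 0 0 20 0 0 0" --pt "85 0 0 35 0 0 0" --pt "85 0 0 35 0 0 0" --pt "85 -5 0 35 0 0 0" --pt "85 -20 0 30 0 0 0"

```text
time_s: 31.12
tcp_pos: [0.5384, -0.337, 0.2252]
ee_rot: [[-0.995, 0.1, 0.004], [0.1, 0.995, -0.003], [-0.005, -0.002, -1.0]]
wrist_force: [-0.1, 0.3, 0.7]
gripper_width: 0.849
gripper_force: 0.0
```

Emit:
drive_tool --pt "85 -30 0 0 0 0 0" --pt "85 -20 0 0 0 0 0" --pt "85 0 0 0 0 0 0" --pt "85 0 0 0 0 0 0"

```text
time_s: 31.45
tcp_pos: [0.4857, -0.3369, 0.2236]
ee_rot: [[-0.995, 0.103, 0.003], [0.103, 0.995, -0.001], [-0.003, -0.001, -1.0]]
wrist_force: [0.7, 0.3, 0.7]
gripper_width: 0.852
gripper_force: 0.0
```

```bash
python3 t.py; python3 pans.py; python3 - <<'E'
from h import *
np.set_printoptions(precision=4,suppress=True)
s=sense();c=capture("wrist");save(c,"f_w");Q,_=cloud(c,None,s)
a=np.array([.995,-.0985]);w=np.array([.0985,.995]);o=np.array([.510,-.3314])
q=np.c_[(Q[:,:2]-o)@a,(Q[:,:2]-o)@w,Q[:,2]]
m=(abs(q[:,2]-.081)<.006)&(abs(q[:,1])<.04)&(abs(q[:,0]-.05)<.04);print("pot",cv2.minEnclosingCircle(q[m][:,:2].astype(np.float32)),np.median(q[m][:,2]))
m=(abs(q[:,2]-.065)<.006)&(abs(q[:,1])<.035)&(abs(q[:,0]-.085)<.02);print("book",np.percentile(q[m],[2,50,98],axis=0) if m.sum() else 0)
c=capture("side");save(c,"f_side")
E
```

```text
31.45 [0.6513 0.257  0.6881] [ 0.4857 -0.3369  0.2236] 0.0
tcp tray -0.023611006710394334 -0.007850519917631594
side book [[ 0.0768 -0.0294  0.0311]
 [ 0.0785 -0.0213  0.0515]
 [ 0.0809 -0.0105  0.0662]]
scene book [[ 0.069  -0.0263  0.0316]
 [ 0.0824  0.0012  0.0563]
 [ 0.0844  0.0282  0.0737]]
31.55 [-0.9252 -0.0509 -0.3467] [ 0.4868 -0.3368  0.2225]
side 143 [0.0868 0.0878 0.0891] pot top 0 
side 66 [0.061  0.062  0.0633] pot top 28 [ 0.6275 -0.049   0.1317]
scene 312 [0.0876 0.0888 0.0898] pot top 0 
scene 290 [0.0619 0.0629 0.0639] pot top 394 [ 0.6303 -0.07    0.1328]
pot ((0.04929857328534126, 0.00026306064683012664), 0.02771139331161976) 0.08167916603916184
book 0
```

View pics/f_w.png

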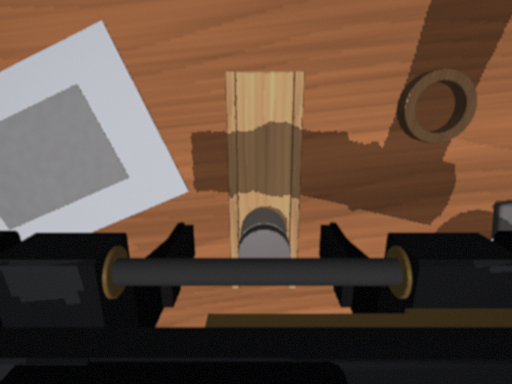

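View pics/f_side.png

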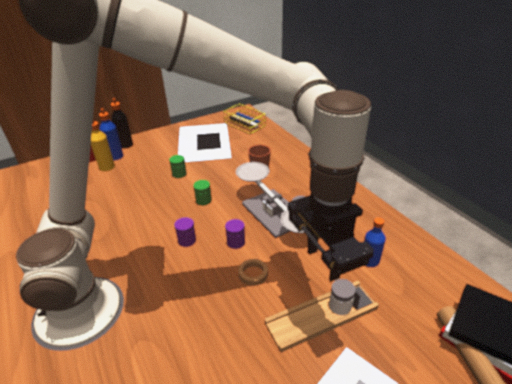

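The wrist view shows the pot standing in the channel at (264,235), with the tape roll at (438,105) still in place. The side view shows the pot at (343,297) against the bookend. The bookend hasn't moved (78.5 mm now, 78.4 mm before), and the lighter pot stands on its pan.

```bash
python3 -c "
from station import finish_job
print(finish_job())"
```

```text
the job is handed in; nothing more can be done
None
```

The job is handed in: the left-pan pot proved heavier and now stands against the bookend, which did not measurably move, and the lighter pot is still on the right pan (robot clock about 31.6 s; no verdict came back).

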